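Load a row of kit cartons into the magazine track

TASK

Close up the row of five small kit cartons on the loading track while it is still outside the rails, by pushing from its rear end, then push it as one straight, closed block between the rails until the front carton is pressed firmly against the end stop, feeling for the stop and staying gentle enough (under 25 N) not to crush the cartons. Then slide the gate fully shut behind the row. Keep the cartons standing on the track, and leave the other things on the table alone.

Things in the scene. Friction and masses are not known exactly. Their poses are not given: they have to be found in the camera images.
- track: fixed loading track: aluminium plate 470 x 110 mm, 10 mm thick. Origin under the plate centre on the table; its x axis is the push direction, y across, z up (the working face is at z = 10 mm). The cartons stand on the open half (x < -30 mm); on the other half two steel guide rails, 24 mm high above the plate, form the channel
- mouth (a point): start of the channel on the plate face, on the track centre line at track x = 27 mm. From here to the end frame the rails are straight, 45 mm apart. Before it stands a flared mouth, 66 mm wide at track x = -13 mm, narrowing to 44 mm at x = 20 mm. The gate slot crosses at x = 22 to 26 mm
- end_frame: fixed dark steel frame closing the channel, 100 mm wide, 52 mm high; origin on the plate at track x = 213 mm. A rod with a rubber pad (32 mm wide, 30 high, centred 25 mm above the plate) sticks out towards the row: the end stop. Its setting differs each time and is not measured: the free pad face is at track x = 185 to 200 mm. The rod holds; the pad gives about 1 mm per 3 N
- gate_knob (a point): middle of the gate knob: black upright knob, 16 mm across, 26 mm tall, its middle 53 mm above the plate face (63 mm above the table). It sits on the outer end of the steel gate plate, on the -y side of the track at track x = 24 mm (track y about -108 mm open, -52 mm shut)
- gate (a joint): slide of the gate plate (4 mm thick, 34 mm high above the plate) along the track +y: starts open between 0 and 0.010 m, shut across the channel at 0.056 m, its end of travel. It slides with about 1.5 N of friction and stays where it is left
- carton1: small white kit carton, 30 mm along the row (its x), 40 mm across (its y), 50 mm tall, 50 to 100 g; origin under its centre. Number 1 of 5 in the row, the rear one, at the end away from the channel. The cartons are identical and start a few mm apart and slightly askew; they crush above 25 N
- carton2: small white kit carton, 30 mm along the row (its x), 40 mm across (its y), 50 mm tall, 50 to 100 g; origin under its centre. Number 2 of 5 in the row
- carton3: small white kit carton, 30 mm along the row (its x), 40 mm across (its y), 50 mm tall, 50 to 100 g; origin under its centre. Number 3 of 5 in the row
- carton4: small white kit carton, 30 mm along the row (its x), 40 mm across (its y), 50 mm tall, 50 to 100 g; origin under its centre. Number 4 of 5 in the row
- carton5: small white kit carton, 30 mm along the row (its x), 40 mm across (its y), 50 mm tall, 50 to 100 g; origin under its centre. Number 5 of 5 in the row, the front one, nearest to the channel
- amber_bottle: bystander: amber bottle with white cap, 48 mm across, 110 mm tall; origin under its centre
- jar: bystander: white screw-cap jar, 52 mm across, 50 mm tall; origin under its centre
- tip_box: bystander: blue pipette-tip box with clear lid, 122 x 86 x 67 mm; origin under its centre
- big_carton: bystander: larger white carton, 75 x 55 x 45 mm; origin under its centre
- marker: bystander: marker pen lying flat, 133 x 15 x 14 mm, long along its x; origin under it
- tube_stand: bystander: small white stand of capped tubes, 100 x 40 x 47 mm; origin under its centre

How it is judged:
By the outcome, as a careful person would: the job done as asked, in the order asked, and still so for the second after the job is handed in, with the robot touching nothing.
It also fails if it takes over 72 s, if anything falls off the work surface, if the arm or the gripper's body presses on something with over 40 N, if the wrist force passes 120 N, or if a joint passes its speed limit or range.

ROBOT

A 6-joint arm with a two-finger parallel gripper is mounted at the origin on the work surface. World frame = base frame: x ahead of the robot, y to its left, z up, the work surface at z = 0. Lengths are in m, angles in rad, forces in N, time in s.
With the tool pointing down it reaches from about 0.4 to 0.825 m from the base axis. Payload 7 kg.
Tool frame: the origin (TCP) lies between the finger pads; the fingertips stand 22 mm ahead of it and the grasp point (between the pads) lies 3 mm ahead of it; z points along the fingers, y is the direction in which the jaws open and shut (so a half turn about z gives the same grasp; the last joint's range is limited). The gripper opens to 88 mm and grips with 3 to 60 N. Pads are 19 mm wide; open, the fingers measure 130 mm over their backs; the gripper's body (78 mm by 193 mm) begins 47 mm behind the grasp point.
Start: joints at [1.58, 0.359, 0.012, 0, -1.224, -0.288], TCP at [0.186, 0.649, 0.224] pointing down, gripper open.
Joint ranges: [-3.07, 3.07], [-1.43, 2.12], [-1.02, 1.25], [-3.03, 1.67], [-3.05, -0], [-3.03, 3.03]. Speed limits (rad/s): [2.39, 2.39, 3.01, 3.14, 3.14, 3.14].

INTERFACE

Orientations are given as [roll, pitch, yaw] about the fixed x, y, z axes, in that order (R = Rz(yaw) Ry(pitch) Rx(roll)).
In Python, from station import arm, optics gives the robot as it stands. The module is installed in compiled form; this text tells all that it offers.
- The arm moves only by the tool jog_arm, never from a script. Its argument "motion" is a list that holds one entry, the list of rows, each a list of 7 numbers: the shift along the tool's x, y, z in m, then the turn, a rotation vector about the tool's x, y, z in degrees, then the finger opening in m, from 0 to 0.0876. In form: [[[x, y, z, rx, ry, rz, grip], ...]]. A call has 1 to 8 rows; each row is the pose to reach, as a shift and turn from the pose measured when the call began, along the tool's axes at that moment; what a row does not reach only later rows make up. A row lasts 1/10 s, in which the tool goes at most 50 mm and 8.59 degrees, less where a joint would pass 70% of its speed; a pose out of reach is approached as far as the arm can. A call with a gripper value outside its range is refused whole. The fingers move at their own pace and stop on an object; "newtons" is the grip in N (left out, the last holds). Time passes only in rows, so rows that repeat a pose let the fingers close. It gives the time, the measured TCP pose, the force and the opening at its end, in the units of the state.
- arm.get_state(): the state, without advancing time (a new reading comes with each control period).
- optics.grab_frame(name): name is "side" or "top"; returns the picture (420x560x3 uint8, red, green, blue); there is no depth.
- optics.camera_model(name): a dict with "mtx" (3x3 intrinsics, pixels), "R" (3x3) and "t" (3): a world point X has camera coordinates R X + t. Camera axes: x right, y down, z forward; pixel columns grow to the right and rows downward; lengths in m; the calibration is good to about 2 mm. A picture is of the moment at which its call begins. camera_model takes no time and is no camera call.
- arm.job_done(): hands the job in, once; it reports no verdict.
The state is a dict: "t": time; "q": joint angles; "qd": joint speeds; "joint_efforts": joint torques, N m; "eef_pos": TCP position; "ee_rot": TCP orientation; "force": force on the tool from outside, world axes, zero at the start; "moment": the same for the moment, N m; "width": finger opening in m.
Only numpy, scipy, OpenCV 4.12 (cv2) and the standard library are available. Lean on these libraries where they do the work, as an engineer would, in place of code of your own. Each camera call takes 0.05 s, during which the arm holds its last target.

## Working session

There is one attempt and no reset: what is moved stays moved. The work goes in short steps, Python scripts to look and compute and a tool call to move; the robot and the scene stay as the last step left them, time stands still between calls to the robot, and variables do not carry over. Pictures are saved under pics/ and viewed, and the job is handed in when it is done.

Besides the shell and the picture viewer there is one more tool, called as name([rows], argument=value, ...), one row to a line, values as JSON. jog_arm: Moves the arm, as the interface text tells. Its arguments: {"type":"object","properties":{"motion":{"type":"array","items":{"type":"array","items":{"type":"array","items":{"type":"number"}}}},"newtons":{"type":"number"}},"required":["motion"]}

```bash
mkdir -p pics
cat > h.py <<'E'
import numpy as np, cv2
from station import arm, optics
def snap(n,f):
    im=optics.grab_frame(n); cv2.imwrite('pics/'+f,im[:,:,::-1]); return im
def P(n):
    m=optics.camera_model(n); return np.array(m['mtx']),np.array(m['R']),np.array(m['t']).ravel()
def ray(n,uv,z):
    K,R,t=P(n); d=R.T@np.linalg.inv(K)@np.array([uv[0],uv[1],1.]); c=-R.T@t
    return c+d*(z-c[2])/d[2]
def proj(n,X):
    K,R,t=P(n); p=K@(R@np.array(X,float)+t); return p[:2]/p[2]
E
python3 - <<'E'
from h import *
print(arm.get_state())
for n in('top','side'):
    snap(n,n+'0.png'); K,R,t=P(n); print(n,K,(-R.T@t).round(3),R.round(3))
E
```

```text
{'t': 0.0, 'q': array([ 1.58008251e+00,  3.59349268e-01,  1.10891029e-02, -3.57725496e-04,
       -1.22412465e+00, -2.88090932e-01]), 'qd': array([-1.03973188e-06,  2.69541775e-04, -1.17451755e-03, -1.74271883e-03,
       -4.15766993e-04, -2.69892568e-03]), 'joint_efforts': array([-2.31169741e-05, -5.82719135e+01,  2.93046659e+01,  6.99694633e+00,
        6.94145914e-03, -1.62413630e-04]), 'eef_pos': array([0.18565847, 0.64845543, 0.22345883]), 'ee_rot': array([ 3.13997407e+00, -1.28938476e-04, -2.78926455e-01]), 'force': array([ 0.85067377,  0.22149253, -0.63297599]), 'moment': array([ 0.04853598,  0.03453589, -0.0288139 ]), 'width': 0.08791174547158727}
top [[402.26762878   0.         279.2860868 ]
 [  0.         402.26762878 210.06223659]
 [  0.           0.           1.        ]] [0.567 0.055 0.85 ] [[-0.015 -1.    -0.007]
 [-0.999  0.015 -0.032]
 [ 0.032  0.007 -0.999]]
side [[532.09235091   0.         281.43821746]
 [  0.         532.09235091 215.23148322]
 [  0.           0.           1.        ]] [0.4   0.816 0.814] [[-0.967 -0.254  0.015]
 [-0.185  0.662 -0.726]
 [ 0.175 -0.705 -0.688]]
```

View pics/top0.png

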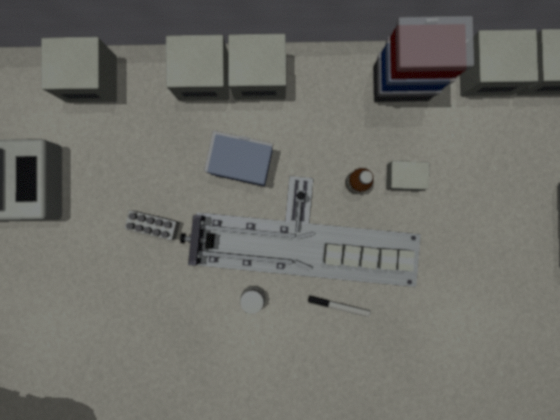

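View pics/side0.png

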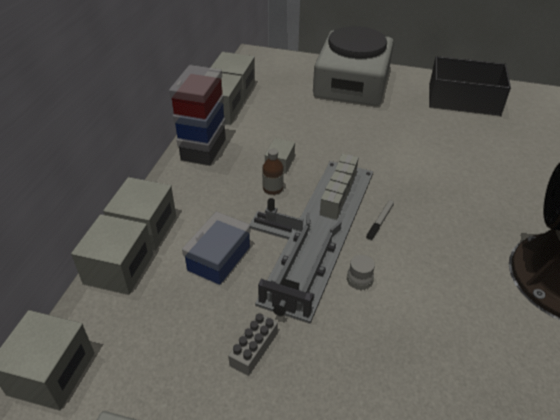

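Run:
```python
import cv2
im=cv2.imread('pics/top0.png')
c=im[165:300,175:430]; c=cv2.convertScaleAbs(c,alpha=1.4)
cv2.imwrite('pics/top0z.png',cv2.resize(c,None,fx=3.1,fy=3.1,interpolation=cv2.INTER_CUBIC))
im=cv2.imread('pics/side0.png')
c=im[140:330,230:390]; c=cv2.convertScaleAbs(c,alpha=1.4)
cv2.imwrite('pics/side0z.png',cv2.resize(c,None,fx=3.1,fy=3.1,interpolation=cv2.INTER_CUBIC))
```

```text
(no output)
```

View pics/top0z.png

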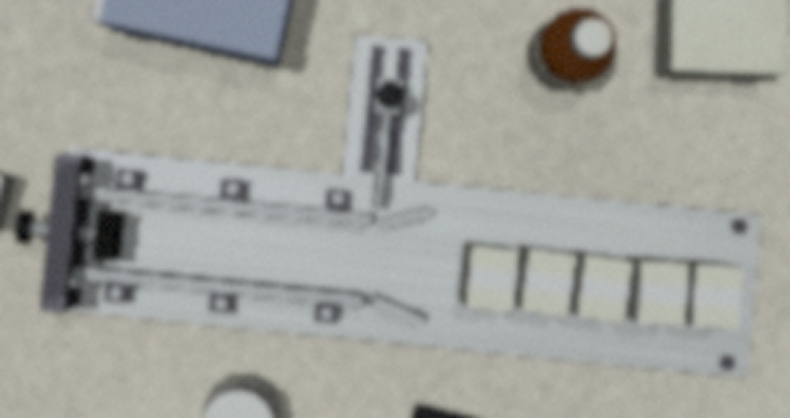

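View pics/side0z.png

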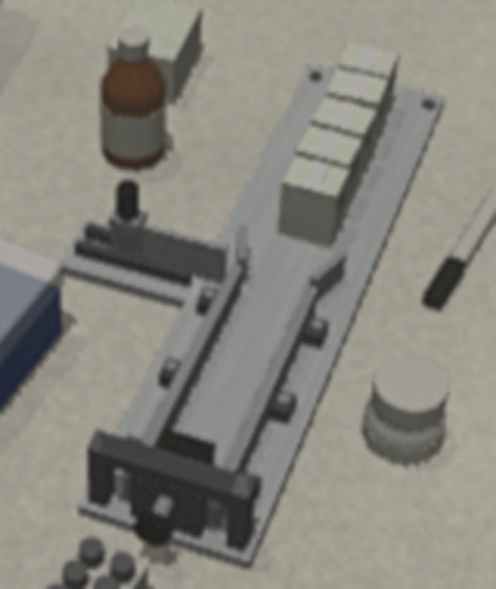

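```bash
cat > fit.py <<'E'
from h import *
from scipy.optimize import least_squares
def z2t(p): return ((p[0]+.5)/3.1-.5+175,(p[1]+.5)/3.1-.5+165)
def z2s(p): return ((p[0]+.5)/3.1-.5+230,(p[1]+.5)/3.1-.5+140)
obs=[('top',z2t((760,215)),(-.235,-.055,.01)),('top',z2t((745,375)),(-.235,.055,.01)),
('side',z2s((308,65)),(-.235,-.055,.01)),('side',z2s((442,102)),(-.235,.055,.01)),('side',z2s((249,560)),(.235,.055,.01)),('side',z2s((82,507)),(.235,-.055,.01)),
('top',z2t((391,95)),None)]
def T(p,X):
    c,s=np.cos(p[2]),np.sin(p[2]); return np.array([p[0]+c*X[0]-s*X[1],p[1]+s*X[0]+c*X[1],X[2]])
def res(p):
    r=[]
    for n,uv,X in obs:
        if X: r+=list(proj(n,T(p,X))-uv)
    return r
if __name__=='__main__':
    s=least_squares(res,[.5,.1,1.5]); p=s.x; print(p.round(4),np.degrees(p[2]),np.array(s.fun).round(1))
    # upper/lower edges
    def loc(n,uv,z):
        w=ray(n,uv,z)-np.array([p[0],p[1],0]);c,s_=np.cos(p[2]),np.sin(p[2]);return np.array([c*w[0]+s_*w[1],-s_*w[0]+c*w[1]])
    for q in[(150,157),(500,190),(757,214),(110,317),(500,352)]: print('edge',loc('top',z2t(q),.01).round(4))
    print('knob',loc('top',z2t((391,95)),.076), loc('side',z2s((127,188)),.076))
    for q in[(470,242),(743,263),(466,305),(740,327),(522,246),(580,251),(638,259),(692,262)]: print('carton',loc('top',z2t(q),.06).round(4))
    for q in[(466,305)]:print(q)
    for q in[(348,43),(398,57),(331,190),(283,178)]: print('carton side',loc('side',z2s(q),.06).round(4))
    print('pad',loc('top',z2t((123,235)),.05))
    im=cv2.imread('pics/top0.png')
E
python3 fit.py
```

```text
[0.5115 0.0091 1.4644] 83.90618277202151 [-0.3 -0.4  0.2  0.9 -0.  -0.3  0.2 -1.9  0.7  0.8 -1.2  0. ]
edge [ 0.176  -0.0556]
edge [-0.0607 -0.0549]
edge [-0.2337 -0.0547]
edge [0.1925 0.0539]
edge [-0.0702  0.0531]
knob [ 0.02059514 -0.10721771] [ 0.02464431 -0.1070226 ]
carton [-0.0381 -0.0203]
carton [-0.2104 -0.0229]
carton [-0.039   0.0195]
carton [-0.2118  0.0173]
carton [-0.0709 -0.0208]
carton [-0.1076 -0.021 ]
carton [-0.1444 -0.0193]
carton [-0.1784 -0.0206]
(466, 305)
carton side [-0.2076 -0.0187]
carton side [-0.2049  0.0212]
carton side [-0.042   0.0171]
carton side [-0.0416 -0.0174]
pad [ 0.18254083 -0.00397247]
```

```bash
cat >> h.py <<'E'
from scipy.spatial.transform import Rotation as Ro
TR=np.array([0.5115,0.0091]); YAW=np.radians(83.9)
ex=np.array([np.cos(YAW),np.sin(YAW)]); ey=np.array([-ex[1],ex[0]])
def W(x,y): return TR+ex*x+ey*y
def move(pos,yaw=YAW-np.pi):
    s=arm.get_state(); R=Ro.from_euler('xyz',s['ee_rot']); T=Ro.from_euler('xyz',[np.pi,0,yaw])
    print('shift',R.inv().apply(np.array(pos)-s['eef_pos']).round(4),'turn',np.degrees((R.inv()*T).as_rotvec()).round(2))
def st():
    s=arm.get_state(); d=s['eef_pos'][:2]-TR; f=s['force']
    print('t',round(s['t'],2),'local',(d@ex).round(4),(d@ey).round(4),'z',s['eef_pos'][2].round(4),'F along/across/z',(f[:2]@ex).round(2),(f[:2]@ey).round(2),f[2].round(2),'w',round(s['width'],4),np.degrees(s['ee_rot']).round(2))
E
python3 - <<'E'
from h import *
move([.52,.15,.22]); print(W(-.25,-.001))
E
```

```text
shift [0.4587 0.3872 0.0041] turn [ 7.000e-02 -7.000e-02  8.012e+01]
[ 0.48592832 -0.23959075]
```

jog_arm([
  [[0.459, 0.387, 0.004, 0.07, -0.07, 80.12, 0], [0.459, 0.387, 0.004, 0.07, -0.07, 80.12, 0], [0.459, 0.387, 0.004, 0.07, -0.07, 80.12, 0], [0.459, 0.387, 0.004, 0.07, -0.07, 80.12, 0], [0.459, 0.387, 0.004, 0.07, -0.07, 80.12, 0], [0.459, 0.387, 0.004, 0.07, -0.07, 80.12, 0], [0.459, 0.387, 0.004, 0.07, -0.07, 80.12, 0], [0.459, 0.387, 0.004, 0.07, -0.07, 80.12, 0]],
], newtons=20)

```text
t: 0.9
eef_pos: [0.4091, 0.3148, 0.2215]
ee_rot: [3.142, 0.0, -1.485]
force: [1.8, 1.0, 0.6]
width: 0.0292
```

Run:
```python
from h import *
st(); move([*W(-.26,-.001),.15])
```

```text
t 0.9 local 0.2931 0.1343 z 0.2215 F along/across/z 1.14 -1.71 0.56 w 0.0292 [ 1.800e+02  1.000e-02 -8.506e+01]
shift [ 0.5688 -0.0269  0.0714] turn [0.000e+00 1.000e-02 1.104e+01]
```

jog_arm([
  [[0.569, -0.027, 0, 0, 0, 11.04, 0], [0.569, -0.027, 0.0, 0, 0, 11.04, 0], [0.569, -0.027, 0.02, 0, 0, 11.04, 0], [0.569, -0.027, 0.03, 0, 0, 11.04, 0], [0.569, -0.027, 0.04, 0, 0, 11.04, 0], [0.569, -0.027, 0.05, 0, 0, 11.04, 0], [0.569, -0.027, 0.06, 0, 0, 11.04, 0], [0.569, -0.027, 0.071, 0, 0, 11.04, 0]],
])

```text
t: 1.7
eef_pos: [0.4617, -0.0792, 0.1872]
ee_rot: [-3.14, 0.001, -1.677]
force: [1.2, 0.9, 0.1]
width: 0.0003
```

Run:
```python
from h import *
st(); move([*W(-.26,-.001),.10])
```

```text
t 1.7 local -0.0931 0.0401 z 0.1872 F along/across/z 0.98 -1.07 0.06 w 0.0003 [-1.7993e+02  3.0000e-02 -9.6080e+01]
shift [ 0.167  -0.041   0.0872] turn [-0.07  0.03  0.02]
```

jog_arm([
  [[0.167, -0.041, 0, -0.07, 0.03, 0, 0], [0.167, -0.041, 0, -0.07, 0.03, 0, 0], [0.167, -0.041, 0.02, -0.07, 0.03, 0, 0], [0.167, -0.041, 0.04, -0.07, 0.03, 0, 0], [0.167, -0.041, 0.06, -0.07, 0.03, 0, 0], [0.167, -0.041, 0.087, -0.07, 0.03, 0, 0], [0.167, -0.041, 0.087, -0.07, 0.03, 0, 0]],
])

```text
t: 2.4
eef_pos: [0.482, -0.2493, 0.0966]
ee_rot: [3.134, 0.001, -1.679]
force: [0.1, 0.5, -0.2]
width: 0.0005
```

Run:
```python
from h import *
st(); move([*W(-.25,-.001),.04])
snap('top','top1.png');snap('side','side1.png')
for n,a in(('top',(slice(165,300),slice(250,450))),('side',(slice(100,290),slice(250,450)))):
    c=cv2.imread(f'pics/{n}1.png')[a]; cv2.imwrite(f'pics/{n}1z.png',cv2.resize(cv2.convertScaleAbs(c,alpha=1.4),None,fx=3,fy=3,interpolation=cv2.INTER_CUBIC))
```

```text
t 2.4 local -0.2601 0.0019 z 0.0966 F along/across/z 0.5 -0.08 -0.21 w 0.0005 [ 1.7959e+02  6.0000e-02 -9.6180e+01]
shift [-0.01   -0.0033  0.0565] turn [ 0.41  0.06 -0.08]
```

View pics/top1z.png

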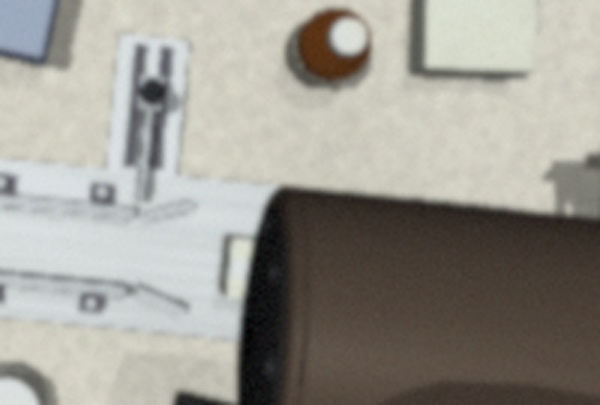

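View pics/side1z.png

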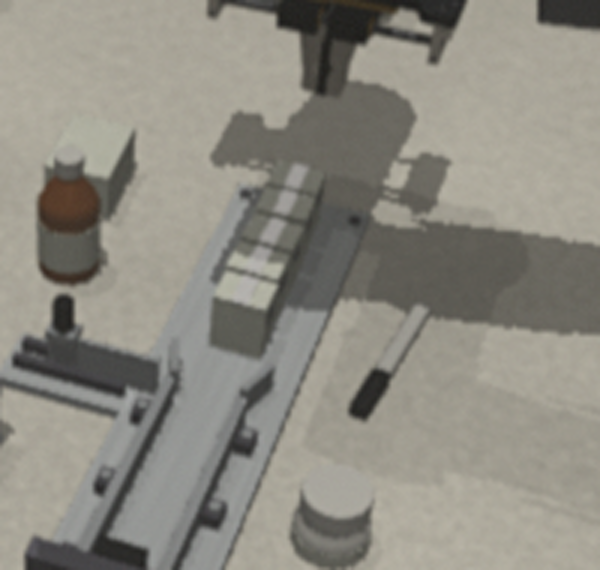

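Run:
```python
from h import *
for z in(.0746,.0966): print(proj('side',[*W(-.26,.0019),z]))
for y in(-.021,.021): print(proj('side',[*W(-.2505,.0019+y),.0746]))
```

```text
[356.8386238  138.31014527]
[357.88307489 130.63517496]
[347.29443687 138.53549862]
[364.38665172 142.41183836]
```

Run:
```python
from h import *
im=cv2.imread('pics/side1.png')[85:175,310:410].copy()
z=cv2.resize(cv2.convertScaleAbs(im,alpha=2.2),None,fx=6,fy=6,interpolation=cv2.INTER_CUBIC)
def dot(X,c):
    u=proj('side',X); cv2.circle(z,(int((u[0]-310+.5)*6),int((u[1]-85+.5)*6)),3,c,-1)
for y in(-.021,.021):
  for x in (-.0095,.0095): dot([*W(-.26+x,.0019+y),.0746],(0,0,255))
dot([*W(-.26,.0019),.0966],(0,255,0))
for y in (-.021,.019):
  for x in(-.2104,-.0385): dot([*W(x,y),.06],(255,0,0))
  dot([*W(-.235,.055 if y>0 else -.055),.01],(255,255,0))
cv2.imwrite('pics/s1zz.png',z)
```

```text
(no output)
```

View pics/s1zz.png

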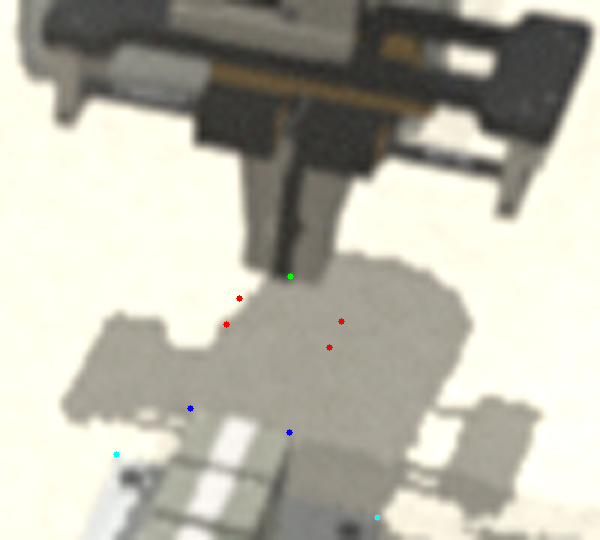

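```bash
cat > v.py <<'E'
from h import *
import sys
def view(f,u0,v0,w,h,k,pts=[],n='side'):
    snap(n,f+'_.png'); im=cv2.imread('pics/'+f+'_.png')[v0:v0+h,u0:u0+w].copy()
    z=cv2.resize(cv2.convertScaleAbs(im,alpha=1.7),None,fx=k,fy=k,interpolation=cv2.INTER_CUBIC)
    for X,c in pts:
        u=proj(n,X); cv2.circle(z,(int((u[0]-u0+.5)*k),int((u[1]-v0+.5)*k)),3,c,-1)
    cv2.imwrite('pics/'+f+'.png',z)
def tip():
    s=arm.get_state(); R=Ro.from_euler('xyz',s['ee_rot']).as_matrix(); p=s['eef_pos']
    return [(p,(0,255,0))]+[(p+R@np.array([x,y,.022]),(0,0,255)) for x in(-.0095,.0095) for y in(-.021,.021)]
E
python3 - <<'E'
from v import *
st(); view('s2',310,85,100,90,6,tip())
E
```

```text
t 2.5 local -0.2601 -0.0008 z 0.1003 F along/across/z 0.33 -0.86 -0.29 w 0.0003 [ 1.7992e+02 -1.0000e-02 -9.6060e+01]
```

View pics/s2.png

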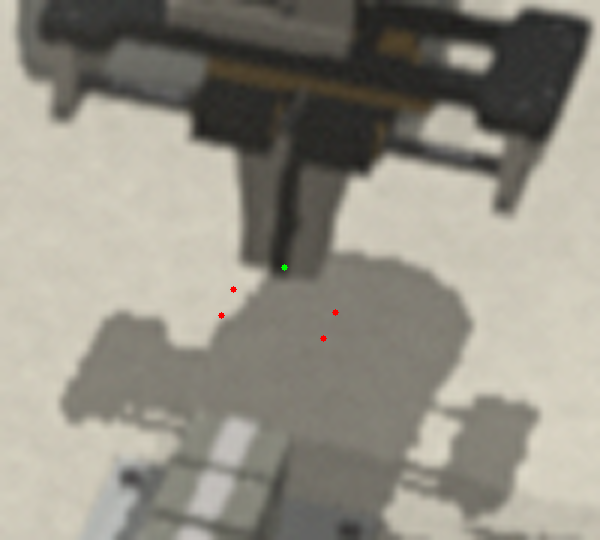

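Run:
```python
from v import *
s=arm.get_state(); R=Ro.from_euler('xyz',s['ee_rot']).as_matrix(); p=s['eef_pos']
f=lambda x,y,z:((proj('side',p+R@np.array([x,y,z]))-[310,85]+.5)*6).round(0)
for z in(-.044,):
  for x in(-.039,0,.039):
    for y in(-.0965,0,.0965): print(x,y,z,f(x,y,z))
for z in (-.044,-.022,0,.022):print(z,f(0,0,z),f(-.0095,0,z))
```

```text
-0.039 -0.0965 -0.044 [ 25. 169.]
-0.039 0 -0.044 [269. 222.]
-0.039 0.0965 -0.044 [523. 277.]
0 -0.0965 -0.044 [ 57. 118.]
0 0 -0.044 [296. 169.]
0 0.0965 -0.044 [545. 222.]
0.039 -0.0965 -0.044 [87. 70.]
0.039 0 -0.044 [321. 119.]
0.039 0.0965 -0.044 [565. 170.]
-0.044 [296. 169.] [290. 182.]
-0.022 [289. 218.] [283. 231.]
0 [283. 265.] [277. 278.]
0.022 [277. 312.] [271. 324.]
```

Run:
```python
from v import *
move([*W(-.255,-.001),.04])
```

```text
shift [-0.005   0.0006  0.0611] turn [-0.03 -0.02  0.06]
```

jog_arm([
  [[-0.005, 0, 0.03, 0.08, 0, 0, 0], [-0.005, 0, 0.05, 0.08, 0, 0, 0], [-0.005, 0, 0.06, 0.08, 0, 0, 0], [-0.005, 0, 0.06, 0.08, 0, 0, 0]],
])

```text
t: 2.95
eef_pos: [0.4861, -0.2444, 0.0412]
ee_rot: [-3.14, -0.0, -1.676]
force: [0.1, -0.7, 0.7]
width: 0.0003
```

Run:
```python
from v import *
st(); view('s3',310,85,100,90,6,tip())
```

```text
t 2.95 local -0.2548 -0.0017 z 0.0412 F along/across/z -0.69 -0.18 0.69 w 0.0003 [-1.7992e+02 -2.0000e-02 -9.6000e+01]
```

View pics/s3.png

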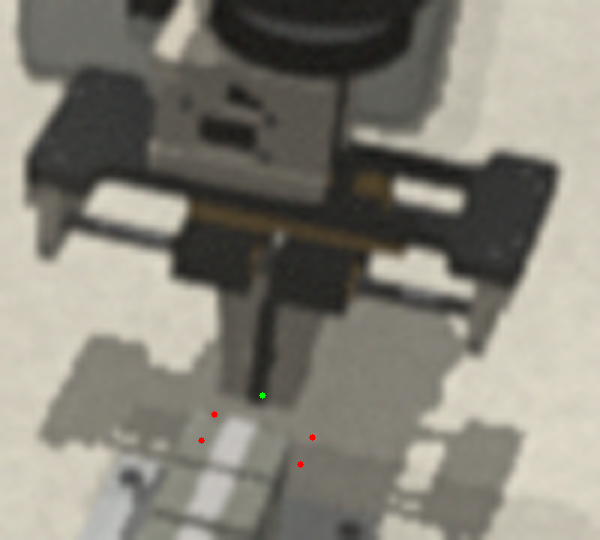

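jog_arm([
  [[0, 0, 0.01, 0, 0, 0, 0], [0, 0, 0.016, 0, 0, 0, 0], [0, 0, 0.0165, 0, 0, 0, 0]],
])

```text
t: 3.3
eef_pos: [0.4863, -0.2446, 0.025]
ee_rot: [-3.14, -0.001, -1.676]
force: [-0.6, -0.0, -1.0]
width: 0.0007
```

Run:
```python
from v import *
st(); view('s4',310,85,100,90,6,tip())
```

```text
t 3.3 local -0.255 -0.0019 z 0.025 F along/across/z -0.06 0.55 -1.04 w 0.0007 [-1.7989e+02 -3.0000e-02 -9.6010e+01]
```

View pics/s4.png

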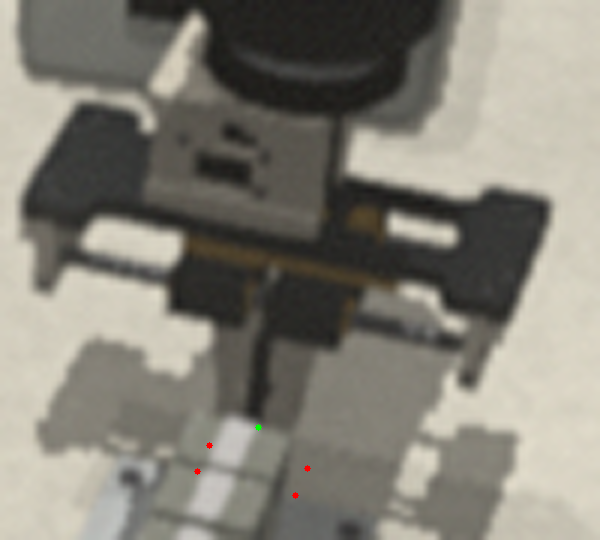

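jog_arm([
  [[0, 0, 0.0025, 0, 0, 0, 0], [0, 0, 0.0035, 0, 0, 0, 0]],
])

```text
t: 3.55
eef_pos: [0.4864, -0.2447, 0.0216]
ee_rot: [-3.14, -0.001, -1.676]
force: [-0.2, -0.3, 0.5]
width: 0.0006
```

jog_arm([
  [[0, 0, 0.0015, 0, 0, 0, 0], [0, 0, 0.0025, 0, 0, 0, 0]],
])

```text
t: 3.75
eef_pos: [0.4865, -0.2447, 0.019]
ee_rot: [-3.14, -0.001, -1.676]
force: [-0.2, 0.2, -0.1]
width: 0.0002
```

jog_arm([
  [[0, 0.001, -0.009, 0, 0, 0, 0], [-0.01, 0.001, -0.009, 0, 0, 0, 0], [-0.02, 0.001, -0.009, 0, 0, 0, 0], [-0.028, 0.001, -0.009, 0, 0, 0, 0], [-0.032, 0.001, -0.009, 0, 0, 0, 0], [-0.035, 0.001, -0.009, 0, 0, 0, 0], [-0.038, 0.001, -0.009, 0, 0, 0, 0], [-0.04, 0.001, -0.009, 0, 0, 0, 0]],
])

```text
t: 4.55
eef_pos: [0.4897, -0.2048, 0.028]
ee_rot: [-3.14, -0.001, -1.676]
force: [0.3, -1.1, 1.1]
width: 0.0007
```

Run:
```python
from v import *
st(); view('s5',290,110,110,110,5,tip())
```

```text
t 4.55 local -0.215 -0.001 z 0.028 F along/across/z -1.09 -0.37 1.15 w 0.0007 [-1.7989e+02 -5.0000e-02 -9.6000e+01]
```

View pics/s5.png

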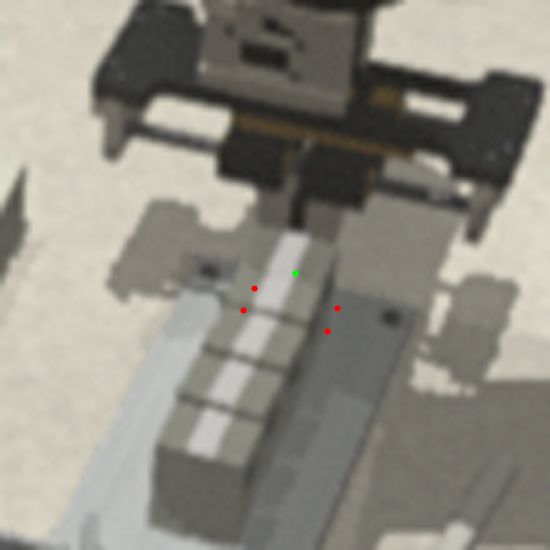

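jog_arm([
  [[-0.003, 0, 0, 0, 0, 0, 0], [-0.006, 0, 0, 0, 0, 0, 0], [-0.009, 0, 0, 0, 0, 0, 0], [-0.012, 0, 0, 0, 0, 0, 0], [-0.015, 0, 0, 0, 0, 0, 0], [-0.018, 0, 0, 0, 0, 0, 0], [-0.021, 0, 0, 0, 0, 0, 0], [-0.023, 0, 0, 0, 0, 0, 0]],
])

```text
t: 5.4
eef_pos: [0.492, -0.1815, 0.028]
ee_rot: [-3.14, -0.001, -1.676]
force: [-0.8, -4.0, 1.4]
width: 0.0003
```

Run:
```python
from v import *
st(); view('s6',280,130,110,110,5)
```

```text
t 5.4 local -0.1916 -0.0009 z 0.028 F along/across/z -4.08 0.41 1.39 w 0.0003 [-1.799e+02 -4.000e-02 -9.600e+01]
```

View pics/s6.png

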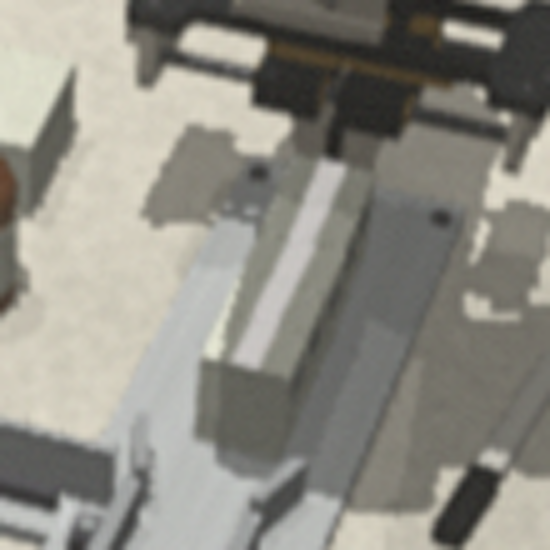

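Run:
```python
import cv2
im=cv2.imread('pics/s6_.png')[155:230,310:365]
cv2.imwrite('pics/s6z.png',cv2.resize(cv2.convertScaleAbs(im,alpha=1.8),None,fx=8,fy=8,interpolation=cv2.INTER_CUBIC))
```

```text
(no output)
```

View pics/s6z.png

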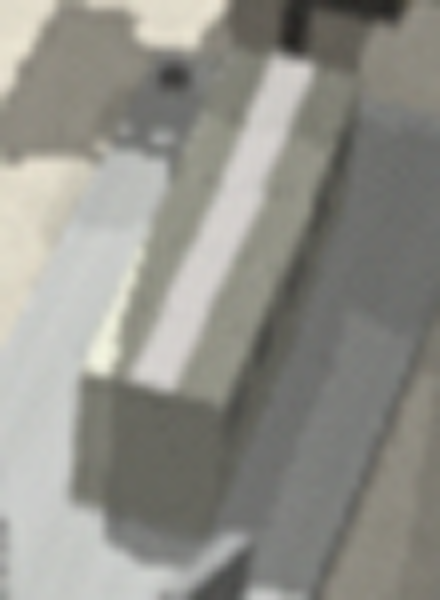

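Run:
```python
from v import *
def loc(n,uv,z):
    w=ray(n,uv,z)[:2]-TR; return (w@ex).round(4),(w@ey).round(4)
for q in[(84,372),(222,403),(155,385),(290,62)]: print(loc('side',(310+(q[0]+.5)/8-.5,155+(q[1]+.5)/8-.5),.06))
```

```text
(np.float64(-0.0287), np.float64(-0.0152))
(np.float64(-0.0306), np.float64(0.0224))
(np.float64(-0.0308), np.float64(0.0039))
(np.float64(-0.1786), np.float64(-0.0009))
```

jog_arm([
  [[-0.003, 0, 0, 0, 0, 0, 0], [-0.007, 0, 0, 0, 0, 0, 0], [-0.011, 0, 0, 0, 0, 0, 0], [-0.015, 0, 0, 0, 0, 0, 0], [-0.019, 0, 0, 0, 0, 0, 0], [-0.023, 0, 0, 0, 0, 0, 0], [-0.027, 0, 0, 0, 0, 0, 0], [-0.03, 0, 0, 0, 0, 0, 0]],
])

```text
t: 6.25
eef_pos: [0.4952, -0.1511, 0.0279]
ee_rot: [-3.14, -0.001, -1.675]
force: [-0.5, -4.9, 1.5]
width: 0.0001
```

Run:
```python
from v import *
st(); view('s7',280,150,90,90,6)
```

```text
t 6.25 local -0.161 -0.0008 z 0.0279 F along/across/z -4.92 -0.07 1.55 w 0.0001 [-1.799e+02 -4.000e-02 -9.599e+01]
```

View pics/s7.png

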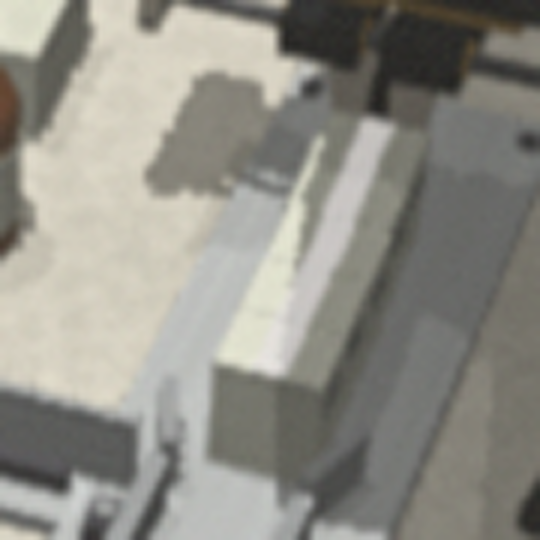

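jog_arm([
  [[-0.003, 0, 0, 0, 0, 0, 0], [-0.006, 0, 0, 0, 0, 0, 0], [-0.009, 0, 0, 0, 0, 0, 0], [-0.012, 0, 0, 0, 0, 0, 0], [-0.015, 0, 0, 0, 0, 0, 0]],
])

```text
t: 6.8
eef_pos: [0.4968, -0.1357, 0.0279]
ee_rot: [-3.14, -0.0, -1.675]
force: [0.2, -5.7, 0.3]
width: 0.0006
```

Run:
```python
from v import *
st(); view('s8',280,150,90,90,6)
```

```text
t 6.8 local -0.1456 -0.0008 z 0.0279 F along/across/z -5.62 -0.82 0.26 w 0.0006 [-1.7989e+02 -3.0000e-02 -9.5990e+01]
```

View pics/s8.png

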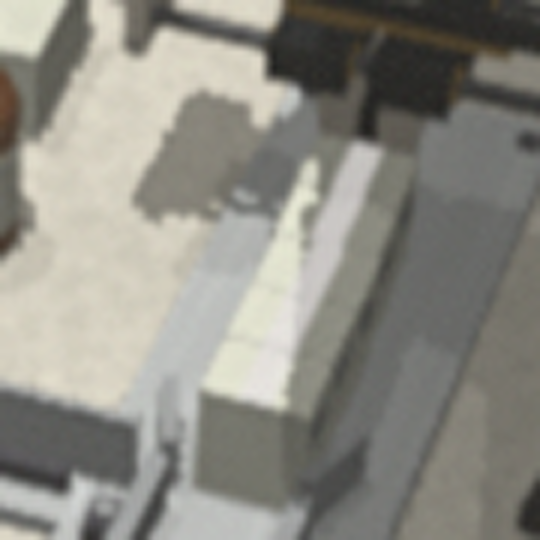

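jog_arm([
  [[-0.003, 0, 0, 0, 0, 0, 0], [-0.006, 0, 0, 0, 0, 0, 0], [-0.009, 0, 0, 0, 0, 0, 0], [-0.012, 0, 0, 0, 0, 0, 0], [-0.015, 0, 0, 0, 0, 0, 0], [-0.018, 0, 0, 0, 0, 0, 0]],
])

```text
t: 7.45
eef_pos: [0.4988, -0.1173, 0.0279]
ee_rot: [-3.14, -0.0, -1.675]
force: [-0.2, -4.4, 0.6]
width: 0.0005
```

Run:
```python
from v import *
st(); view('s9',270,155,90,90,6)
```

```text
t 7.45 local -0.127 -0.0008 z 0.0279 F along/across/z -4.41 -0.25 0.62 w 0.0005 [-1.7988e+02 -2.0000e-02 -9.5990e+01]
```

View pics/s9.png

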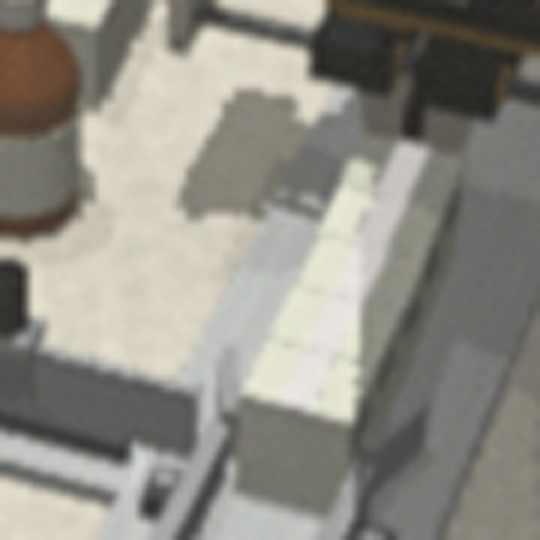

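jog_arm([
  [[-0.003, 0, 0, 0, 0, 0, 0], [-0.007, 0, 0, 0, 0, 0, 0], [-0.011, 0, 0, 0, 0, 0, 0], [-0.015, 0, 0, 0, 0, 0, 0], [-0.019, 0, 0, 0, 0, 0, 0], [-0.023, 0, 0, 0, 0, 0, 0], [-0.027, 0, 0, 0, 0, 0, 0], [-0.03, 0, 0, 0, 0, 0, 0]],
])

```text
t: 8.3
eef_pos: [0.5021, -0.0867, 0.0279]
ee_rot: [-3.139, -0.0, -1.675]
force: [-0.5, -4.3, 1.7]
width: 0.0004
```

Run:
```python
from v import *
st(); view('s10',260,155,100,100,5)
```

```text
t 8.3 local -0.0963 -0.0008 z 0.0279 F along/across/z -4.28 0.05 1.7 w 0.0004 [-1.7988e+02 -1.0000e-02 -9.5970e+01]
```

View pics/s10.png

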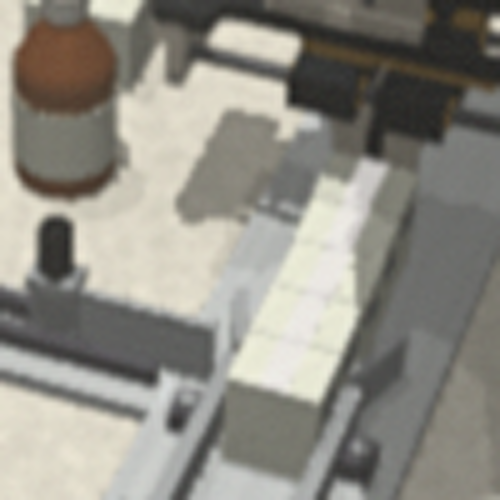

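Run:
```python
from v import *
from fit import z2t
def loc(n,uv,z):
    w=ray(n,uv,z)[:2]-TR; return (w@ex).round(4),(w@ey).round(4)
print('bottle',loc('top',z2t((592,38)),.11),loc('top',z2t((575,50)),.06)); print(loc('side',(230+132/3.1,140+150/3.1),.01))
```

```text
bottle (np.float64(-0.094), np.float64(-0.1494)) (np.float64(-0.0937), np.float64(-0.1474))
(np.float64(-0.084), np.float64(-0.1452))
```

jog_arm([
  [[-0.003, 0, 0, 0, 0, 0, 0], [-0.007, 0, 0, 0, 0, 0, 0], [-0.011, 0, 0, 0, 0, 0, 0], [-0.015, 0, 0, 0, 0, 0, 0], [-0.019, 0, 0, 0, 0, 0, 0], [-0.023, 0, 0, 0, 0, 0, 0], [-0.027, 0, 0, 0, 0, 0, 0], [-0.03, 0, 0, 0, 0, 0, 0]],
])

```text
t: 9.15
eef_pos: [0.5054, -0.0562, 0.0279]
ee_rot: [-3.139, 0.0, -1.675]
force: [1.7, -5.0, 0.3]
width: 0.0004
```

jog_arm([
  [[-0.003, 0, 0, 0, 0, 0, 0], [-0.007, 0, 0, 0, 0, 0, 0], [-0.011, 0, 0, 0, 0, 0, 0], [-0.015, 0, 0, 0, 0, 0, 0], [-0.018, 0, 0, 0, 0, 0, 0]],
])

```text
t: 9.65
eef_pos: [0.5073, -0.0379, 0.0279]
ee_rot: [-3.139, -0.0, -1.675]
force: [1.8, -5.2, -0.3]
width: 0.0003
```

Run:
```python
from v import *
st(); view('s11',250,170,100,100,5)
```

```text
t 9.65 local -0.0472 -0.0008 z 0.0279 F along/across/z -4.96 -2.3 -0.35 w 0.0003 [-179.87   -0.    -95.95]
```

View pics/s11.png

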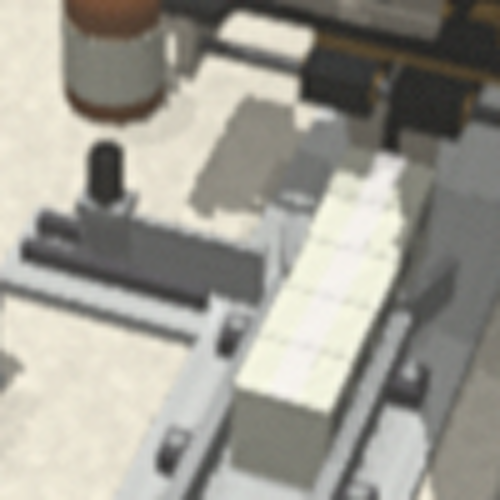

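jog_arm([
  [[0.004, 0, 0, 0, 0, 0, 0], [0.004, 0, -0.008, -0.12, 0, 0, 0], [0.004, 0, -0.014, -0.12, 0, 0, 0], [0, 0, -0.014, -0.12, 0, 0, 0], [-0.004, 0, -0.014, -0.12, 0, 0, 0], [-0.008, 0, -0.014, -0.12, 0, 0, 0]],
])

```text
t: 10.3
eef_pos: [0.5089, -0.0303, 0.043]
ee_rot: [-3.14, -0.001, -1.674]
force: [0.5, -9.1, 8.5]
width: 0.0002
```

Run:
```python
from v import *
st(); view('s12',250,170,100,100,5)
```

```text
t 10.3 local -0.0395 -0.0016 z 0.043 F along/across/z -8.95 -1.42 8.47 w 0.0002 [-1.799e+02 -5.000e-02 -9.593e+01]
```

View pics/s12.png

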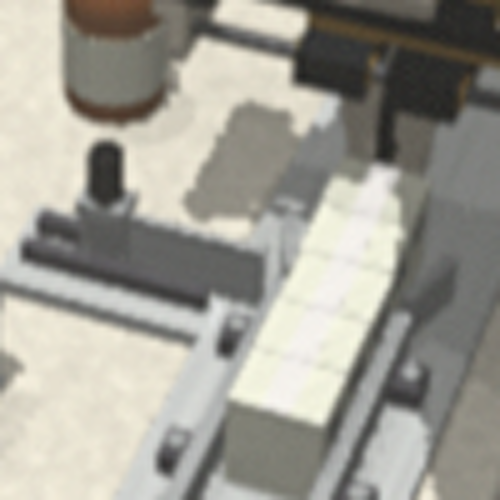

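jog_arm([
  [[0.004, 0, 0.001, 0, 0, 0, 0], [0.004, 0, 0.001, 0, 0, 0, 0], [0.004, 0, 0.001, 0, 0, 0, 0]],
])

```text
t: 10.65
eef_pos: [0.5084, -0.0337, 0.0416]
ee_rot: [-3.14, -0.0, -1.675]
force: [0.1, 0.6, 1.0]
width: 0.0004
```

Run:
```python
from v import *
st(); view('s13',270,170,70,60,8)
```

```text
t 10.65 local -0.0429 -0.0014 z 0.0416 F along/across/z 0.64 -0.03 0.99 w 0.0004 [-1.7991e+02 -2.0000e-02 -9.5950e+01]
```

View pics/s13.png

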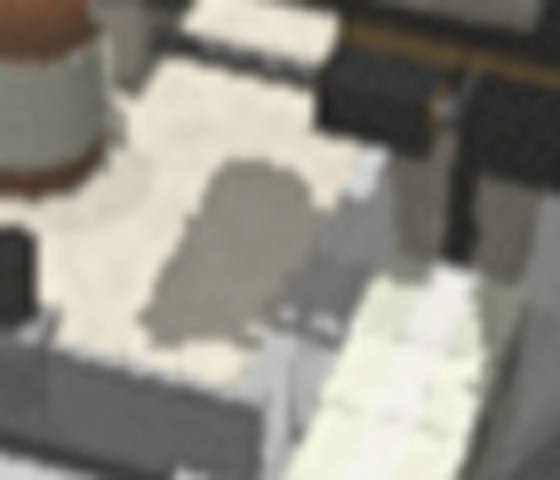

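jog_arm([
  [[-0.003, 0, 0, 0, 0, 0, 0], [-0.005, 0, 0, 0, 0, 0, 0], [-0.008, 0, 0, 0, 0, 0, 0]],
])

```text
t: 11.0
eef_pos: [0.5091, -0.0258, 0.0415]
ee_rot: [-3.14, -0.001, -1.675]
force: [0.1, -3.6, -1.1]
width: 0.0007
```

jog_arm([
  [[-0.002, 0, 0, 0, 0, 0, 0], [-0.005, 0, 0, 0, 0, 0, 0]],
])

```text
t: 11.2
eef_pos: [0.5096, -0.0208, 0.0415]
ee_rot: [-3.141, -0.001, -1.675]
force: [0.9, -3.5, 0.0]
width: 0.0004
```

Run:
```python
from v import *
st(); view('s14',270,170,70,60,8)
```

```text
t 11.2 local -0.03 -0.0013 z 0.0415 F along/across/z -3.41 -1.27 0.02 w 0.0004 [-1.7994e+02 -6.0000e-02 -9.5950e+01]
```

View pics/s14.png

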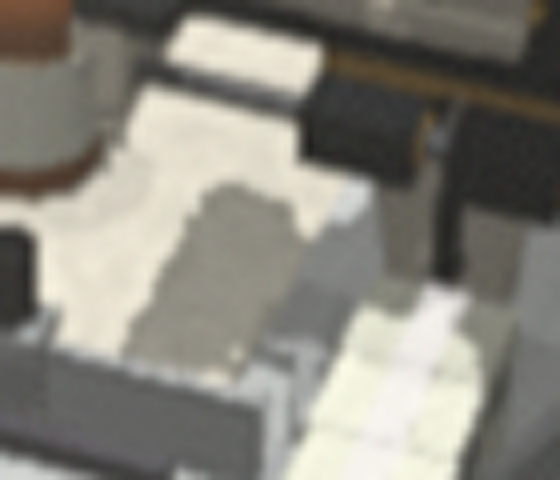

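jog_arm([
  [[-0.003, 0, 0, 0, 0, 0, 0], [-0.006, 0, 0, 0, 0, 0, 0], [-0.01, 0, 0, 0, 0, 0, 0], [-0.014, 0, 0, 0, 0, 0, 0], [-0.018, 0, 0, 0, 0, 0, 0], [-0.022, 0, 0, 0, 0, 0, 0], [-0.026, 0, 0, 0, 0, 0, 0], [-0.03, 0, 0, 0, 0, 0, 0]],
])

```text
t: 12.05
eef_pos: [0.5129, 0.0098, 0.0415]
ee_rot: [-3.14, -0.001, -1.674]
force: [0.9, -4.1, 1.0]
width: 0.0006
```

jog_arm([
  [[-0.003, 0, 0, 0, 0, 0, 0], [-0.006, 0, 0, 0, 0, 0, 0], [-0.009, 0, 0, 0, 0, 0, 0], [-0.012, 0, 0, 0, 0, 0, 0]],
])

```text
t: 12.45
eef_pos: [0.5142, 0.0219, 0.0416]
ee_rot: [-3.14, -0.001, -1.674]
force: [1.3, -4.7, 0.2]
width: 0.0006
```

Run:
```python
from v import *
st(); view('s15',240,160,110,110,5)
```

```text
t 12.45 local 0.013 -0.0013 z 0.0416 F along/across/z -4.51 -1.74 0.22 w 0.0006 [-1.7993e+02 -5.0000e-02 -9.5940e+01]
```

View pics/s15.png

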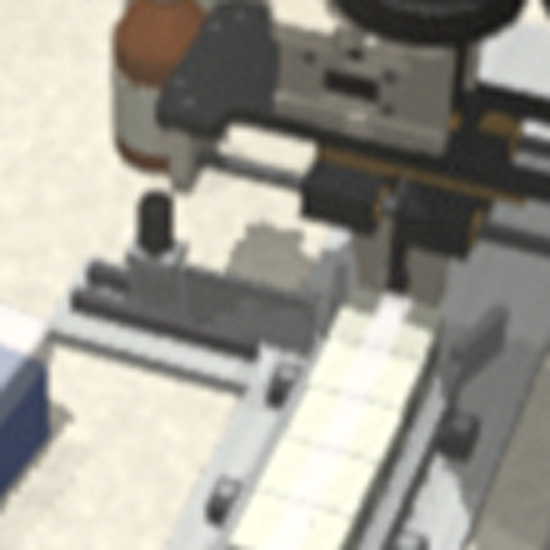

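jog_arm([
  [[-0.002, 0, 0, 0, 0, 0, 0], [-0.004, 0, 0, 0, 0, 0, 0], [-0.006, 0, 0, 0, 0, 0, 0], [-0.008, 0, 0, 0, 0, 0, 0]],
])

```text
t: 12.9
eef_pos: [0.5151, 0.0303, 0.0416]
ee_rot: [-3.14, -0.001, -1.674]
force: [2.7, -4.0, 0.8]
width: 0.0005
```

jog_arm([
  [[-0.001, 0, 0, 0, 0, 0, 0], [-0.002, 0, 0, 0, 0, 0, 0], [-0.003, 0, 0, 0, 0, 0, 0]],
])

```text
t: 13.2
eef_pos: [0.5154, 0.0333, 0.0415]
ee_rot: [-3.14, -0.001, -1.674]
force: [1.4, -5.0, 0.2]
width: 0.0004
```

jog_arm([
  [[-0.001, 0, 0, 0, 0, 0, 0], [-0.002, 0, 0, 0, 0, 0, 0], [-0.003, 0, 0, 0, 0, 0, 0]],
])

```text
t: 13.5
eef_pos: [0.5157, 0.0363, 0.0415]
ee_rot: [-3.14, -0.001, -1.674]
force: [2.9, -6.6, 1.0]
width: 0.0004
```

jog_arm([
  [[-0.001, 0, 0, 0, 0, 0, 0], [-0.002, 0, 0, 0, 0, 0, 0]],
])

```text
t: 13.7
eef_pos: [0.5157, 0.0375, 0.0416]
ee_rot: [-3.141, -0.002, -1.674]
force: [2.5, -11.6, 2.2]
width: 0.0002
```

jog_arm([
  [[-0.001, 0, 0, 0, 0, 0, 0], [-0.001, 0, 0, 0, 0, 0, 0]],
])

```text
t: 13.9
eef_pos: [0.5157, 0.0375, 0.0417]
ee_rot: [-3.141, -0.004, -1.675]
force: [3.5, -11.4, 0.4]
width: 0.0007
```

Run:
```python
from v import *
st(); view('s16',220,160,110,110,5)
```

```text
t 13.9 local 0.0287 -0.0012 z 0.0417 F along/across/z -10.94 -4.66 0.38 w 0.0007 [-179.97   -0.2   -95.94]
```

View pics/s16.png

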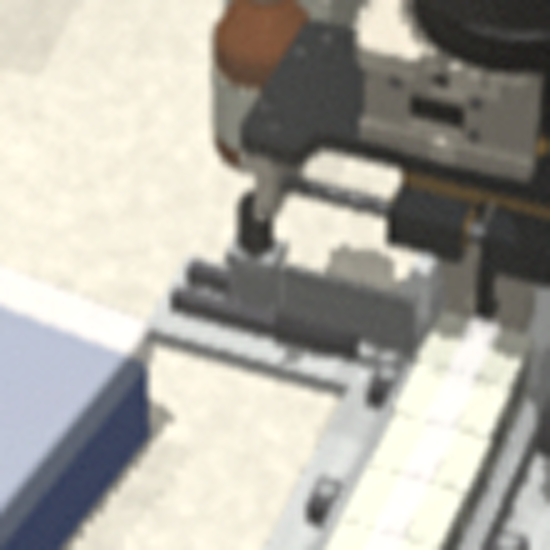

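Run:
```python
from v import *
s=arm.get_state(); print(s['force'],s['moment'])
im=cv2.imread('pics/s16_.png')[180:290,255:345]
cv2.imwrite('pics/s16z.png',cv2.resize(cv2.convertScaleAbs(im,alpha=1.7),None,fx=5,fy=5,interpolation=cv2.INTER_CUBIC))
im=cv2.imread('pics/s16_.png')[170:230,255:315]
cv2.imwrite('pics/s16y.png',cv2.resize(cv2.convertScaleAbs(im,alpha=2),None,fx=9,fy=9,interpolation=cv2.INTER_CUBIC))
```

```text
[  3.35754871 -10.35182578   1.10016459] [-3.80916907 -1.27765303 -0.14378003]
```

View pics/s16z.png

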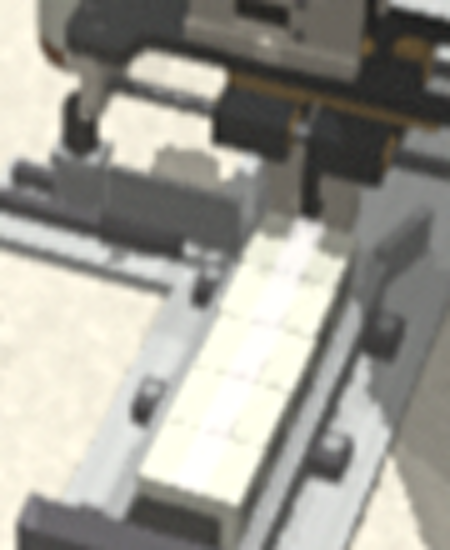

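View pics/s16y.png

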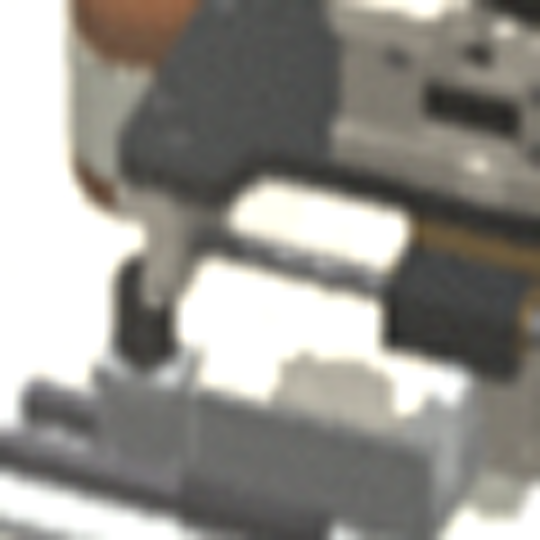

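Run:
```python
from v import *
s=arm.get_state()
for z in(.06,.07,.08,.0857): print(z,*[proj('side',[*W(.0287+dx,-.092),z]).round(1) for dx in(-.01,0,.01)])
print('knob top',proj('side',[*W(.024,-.107),.076]),'bot',proj('side',[*W(.024,-.107),.05]))
K=(272.2,203.3)
for z in (.07,.076,.0857):
    w=ray('side',K,z)[:2]-TR; print(z,(w@ex).round(4),(w@ey).round(4))
```

```text
0.06 [278.3 206. ] [276.6 209. ] [274.8 212.1]
0.07 [278.3 202.5] [276.6 205.5] [274.9 208.5]
0.08 [278.4 198.9] [276.7 201.9] [274.9 204.9]
0.0857 [278.4 196.8] [276.7 199.8] [274.9 202.9]
knob top [270.72940791 200.11644142] bot [270.71710172 209.28948019]
0.07 0.0259 -0.103
0.076 0.032 -0.1005
0.0857 0.042 -0.0966
```

jog_arm([
  [[0.005, 0, 0, 0, 0, 0, 0], [0.012, 0, 0, 0, 0.2, 0, 0], [0.015, 0.009, -0.0025, 0, 0.2, 0, 0], [0.015, 0.009, -0.0025, 0, 0.2, 0, 0], [0.015, 0.009, -0.0025, 0, 0.2, 0, 0]],
])

```text
t: 14.45
eef_pos: [0.5051, 0.0238, 0.0445]
ee_rot: [-3.141, -0.007, -1.674]
force: [0.2, 0.5, 0.1]
width: 0.0008
```

Run:
```python
from v import *
st(); s=arm.get_state(); print(s['force'],s['moment'])
view('s17',225,160,110,110,5)
```

```text
t 14.45 local 0.0139 0.0079 z 0.0445 F along/across/z 0.5 -0.1 0.11 w 0.0008 [-179.94   -0.37  -95.93]
[0.1553697  0.4894387  0.10546696] [ 0.12438795 -0.09309371 -0.04851092]
```

View pics/s17.png

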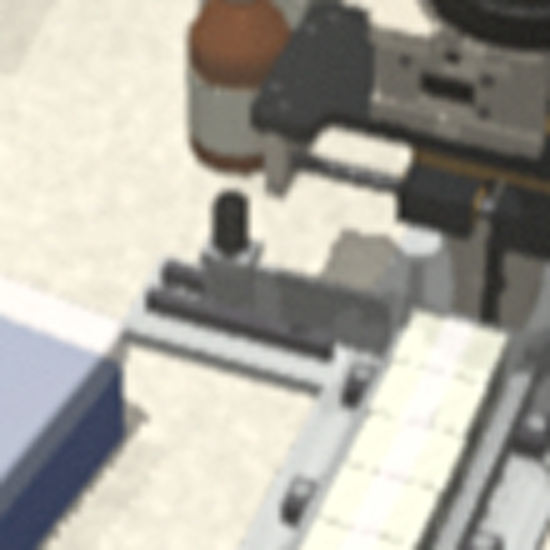

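jog_arm([
  [[-0.003, 0, 0, 0, -0.3, 0, 0], [-0.006, 0, 0, 0, -0.3, 0, 0], [-0.009, 0, 0, 0, -0.3, 0, 0], [-0.011, 0, 0, 0, -0.3, 0, 0]],
])

```text
t: 14.9
eef_pos: [0.5066, 0.0352, 0.0443]
ee_rot: [-3.141, -0.001, -1.674]
force: [0.4, -0.2, 0.1]
width: 0.0009
```

jog_arm([
  [[-0.001, 0, 0, 0, 0, 0, 0], [-0.002, 0, 0, 0, 0, 0, 0]],
])

```text
t: 15.1
eef_pos: [0.5068, 0.0374, 0.0443]
ee_rot: [-3.141, -0.001, -1.674]
force: [-0.6, -0.2, 0.2]
width: 0.0005
```

jog_arm([
  [[-0.001, 0, 0, 0, 0, 0, 0], [-0.001, 0, 0, 0, 0, 0, 0]],
])

```text
t: 15.3
eef_pos: [0.5067, 0.0378, 0.0443]
ee_rot: [-3.141, -0.002, -1.674]
force: [0.5, -4.1, 0.9]
width: 0.0003
```

Run:
```python
from v import *
st(); s=arm.get_state(); print(s['force'],s['moment'])
```

```text
t 15.3 local 0.0281 0.0079 z 0.0443 F along/across/z -4.03 -0.91 0.86 w 0.0003 [-1.7997e+02 -1.3000e-01 -9.5900e+01]
[ 0.47992637 -4.10179522  0.86050673] [-1.27380898 -0.17577086 -0.0545142 ]
```

jog_arm([
  [[-0.001, 0, 0, 0, 0, 0, 0], [-0.0015, 0, 0, 0, 0, 0, 0]],
])

```text
t: 15.5
eef_pos: [0.5065, 0.0381, 0.0443]
ee_rot: [3.141, -0.004, -1.674]
force: [1.9, -11.6, 1.6]
width: 0.0004
```

jog_arm([
  [[-0.001, 0, 0, 0, 0, 0, 0], [-0.0015, 0, 0, 0, 0, 0, 0]],
])

```text
t: 15.7
eef_pos: [0.5064, 0.0382, 0.0444]
ee_rot: [3.141, -0.006, -1.674]
force: [2.4, -11.3, 1.8]
width: 0.0003
```

Run:
```python
from v import *
st(); s=arm.get_state(); print(s['force'],s['moment'])
view('s18',225,190,110,110,5)
```

```text
t 15.7 local 0.0284 0.0082 z 0.0444 F along/across/z -11.02 -3.64 1.8 w 0.0003 [179.94  -0.35 -95.92]
[  2.44973756 -11.34040469   1.80342948] [-3.92079557 -0.96589541 -0.17068187]
```

View pics/s18.png

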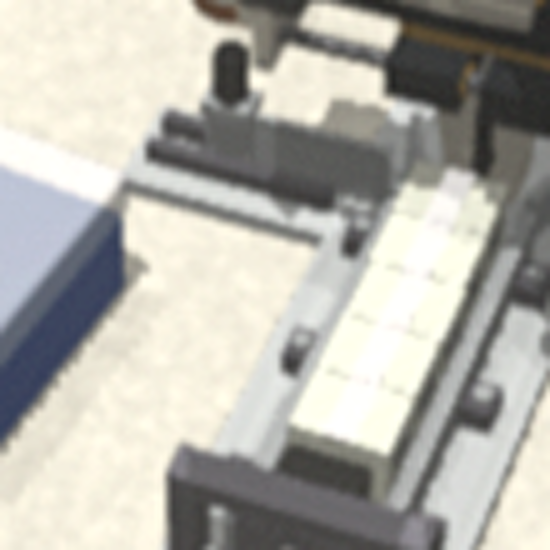

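jog_arm([
  [[-0.0017, 0, 0, 0, 0, 0, 0], [-0.002, 0, 0, 0, 0, 0, 0], [-0.002, 0, 0, 0, 0, 0, 0]],
])

```text
t: 16.05
eef_pos: [0.5063, 0.0385, 0.0445]
ee_rot: [3.14, -0.008, -1.675]
force: [2.7, -11.1, 1.9]
width: 0.0004
```

Run:
```python
from v import *
st(); s=arm.get_state(); print(s['force'],s['moment'])
```

```text
t 16.05 local 0.0286 0.0083 z 0.0445 F along/across/z -10.8 -3.84 1.87 w 0.0004 [179.9   -0.47 -95.94]
[  2.66827491 -11.1486109    1.87189507] [-4.14825872 -1.04950095 -0.1186205 ]
```

jog_arm([
  [[-0.0018, 0, 0, 0, -0.3, 0, 0], [-0.0028, 0, 0, 0, -0.45, 0, 0]],
])

```text
t: 16.25
eef_pos: [0.5062, 0.0392, 0.0445]
ee_rot: [3.139, -0.003, -1.675]
force: [3.4, -15.7, 1.9]
width: 0.0003
```

Run:
```python
from v import *
st(); s=arm.get_state(); print(s['force'],s['moment'])
```

```text
t 16.25 local 0.0294 0.0085 z 0.0445 F along/across/z -15.24 -5.04 1.87 w 0.0003 [ 1.7984e+02 -1.7000e-01 -9.5970e+01]
[  3.39239853 -15.69131315   1.86596022] [-5.48429774 -1.40227353 -0.17549351]
```

jog_arm([
  [[0.001, 0, 0, 0, 0, 0, 0], [0.003, 0, 0, 0, -0.2, 0, 0], [0.008, 0, 0, 0, -0.2, 0, 0], [0.02, 0, 0, 0, -0.2, 0, 0], [0.04, 0, 0, 0, -0.2, 0, 0], [0.04, 0, -0.04, 0, -0.2, 0, 0], [0.04, 0, -0.08, 0, -0.2, 0, 0], [0.04, 0, -0.08, 0, -0.2, 0, 0]],
])

```text
t: 17.05
eef_pos: [0.5054, -0.0003, 0.1298]
ee_rot: [-3.136, 0.003, -1.674]
force: [-0.2, 1.3, 0.5]
width: 0.0002
```

Run:
```python
from v import *
st(); view('s19',225,190,110,110,5)
move([*W(.024,-.155),.13])
```

```text
t 17.05 local -0.01 0.0051 z 0.1298 F along/across/z 1.29 0.34 0.47 w 0.0002 [-179.69    0.2   -95.93]
shift [-0.0339 -0.1616 -0.0022] turn [-0.14  0.17  0.13]
```

View pics/s19.png

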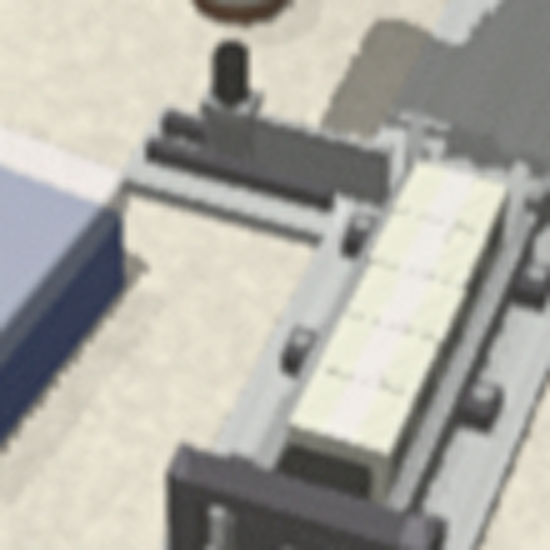

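jog_arm([
  [[-0.034, -0.04, -0.003, -0.14, 0.17, 0.1, 0], [-0.034, -0.09, -0.003, -0.14, 0.17, 0.1, 0], [-0.034, -0.135, -0.003, -0.14, 0.17, 0.1, 0], [-0.034, -0.157, -0.003, -0.14, 0.17, 0.1, 0], [-0.034, -0.157, 0.02, -0.14, 0.17, 0.1, 0], [-0.034, -0.157, 0.03, -0.14, 0.17, 0.1, 0], [-0.034, -0.157, 0.03, -0.14, 0.17, 0.1, 0]],
])

```text
t: 17.8
eef_pos: [0.6614, 0.0164, 0.0948]
ee_rot: [3.136, -0.002, -1.677]
force: [0.0, -0.5, 0.6]
width: 0.0004
```

Run:
```python
from v import *
st(); view('s20',205,140,130,110,5)
snap('top','t20_.png'); c=cv2.imread('pics/t20_.png')[130:290,170:430]; cv2.imwrite('pics/t20.png',cv2.resize(cv2.convertScaleAbs(c,alpha=1.4),None,fx=3,fy=3,interpolation=cv2.INTER_CUBIC))
move([*W(.024,-.150),.057])
```

```text
t 17.8 local 0.0232 -0.1483 z 0.0948 F along/across/z -0.46 -0.07 0.58 w 0.0004 [ 1.797e+02 -9.000e-02 -9.610e+01]
shift [-0.0001 -0.0001  0.0408] turn [ 0.04 -0.03  0.05]
```

View pics/s20.png

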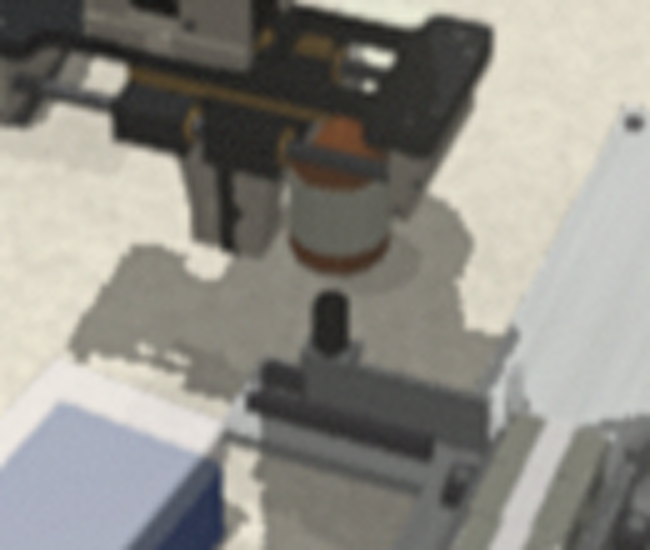

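View pics/t20.png

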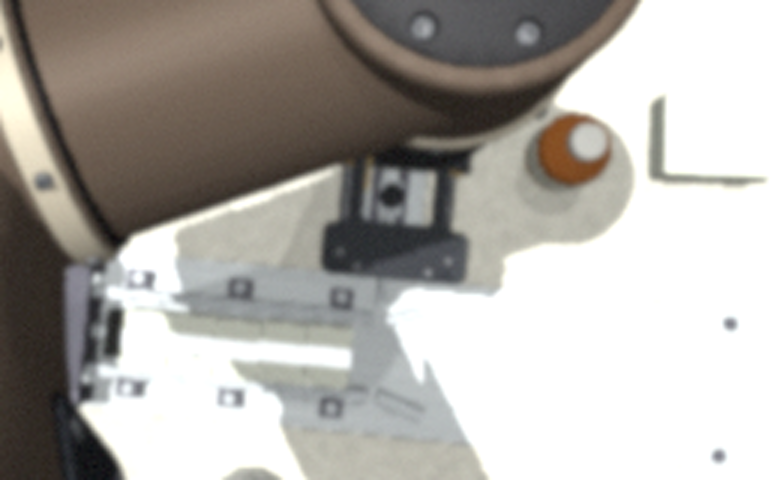

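jog_arm([
  [[0, 0, 0.02, 0, 0, 0, 0], [0, 0, 0.038, 0, 0, 0, 0], [0, 0, 0.038, 0, 0, 0, 0], [0, 0.006, 0.038, 0, 0, 0, 0], [0, 0.012, 0.038, 0, 0, 0, 0], [0, 0.018, 0.038, 0, 0, 0, 0], [0, 0.024, 0.038, 0, 0, 0, 0], [0, 0.03, 0.038, 0, 0, 0, 0]],
])

```text
t: 18.7
eef_pos: [0.6337, 0.0204, 0.061]
ee_rot: [-3.14, 0.0, -1.676]
force: [1.8, 0.7, 1.6]
width: 0.0006
```

Run:
```python
from v import *
st(); view('s21',205,140,130,110,5)
```

```text
t 18.7 local 0.0242 -0.1203 z 0.061 F along/across/z 0.86 -1.77 1.6 w 0.0006 [-1.7991e+02  1.0000e-02 -9.6020e+01]
```

View pics/s21.png

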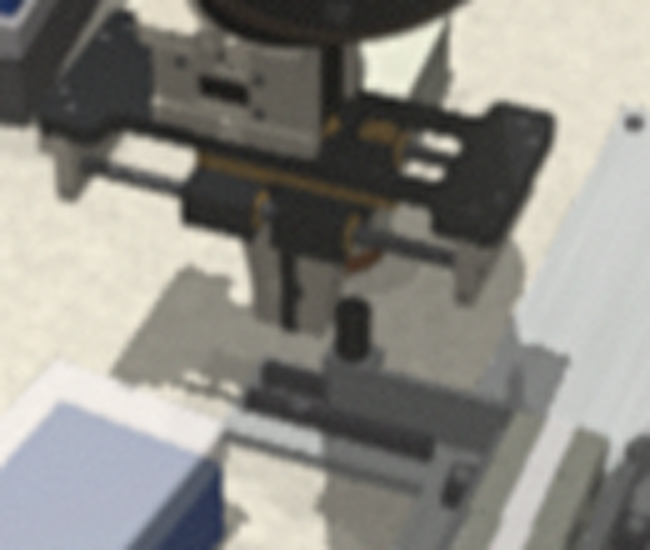

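jog_arm([
  [[0, 0.005, 0.002, 0, 0, 0, 0], [0, 0.01, 0.002, 0, 0, 0, 0], [0, 0.015, 0.002, 0, 0, 0, 0], [0, 0.02, 0.002, 0, 0, 0, 0], [0, 0.025, 0.002, 0, 0, 0, 0], [0, 0.03, 0.002, 0, 0, 0, 0], [0, 0.034, 0.002, 0, 0, 0, 0]],
])

```text
t: 19.45
eef_pos: [0.5984, 0.0241, 0.0587]
ee_rot: [-3.141, 0.0, -1.676]
force: [1.9, 1.3, 0.8]
width: 0.0002
```

jog_arm([
  [[0, 0.002, 0, 0, 0, 0, 0], [0, 0.004, 0, 0, 0, 0, 0]],
])

```text
t: 19.65
eef_pos: [0.5941, 0.0246, 0.0587]
ee_rot: [-3.141, 0.0, -1.676]
force: [1.0, 0.7, -0.0]
width: 0.0004
```

Run:
```python
from v import *
st(); view('s22',205,140,130,110,5)
```

```text
t 19.65 local 0.0242 -0.0805 z 0.0587 F along/across/z 0.78 -0.94 -0.02 w 0.0004 [-1.7998e+02  1.0000e-02 -9.6030e+01]
```

View pics/s22.png

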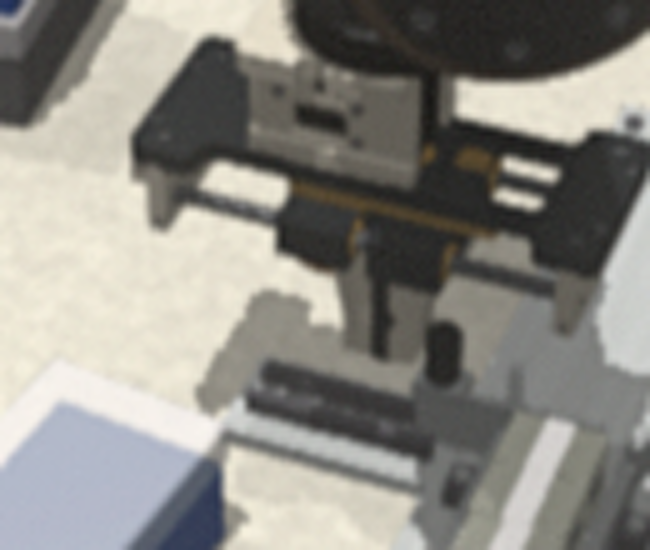

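Still sliding freely at about 1.5 N; continue to the end of travel in small steps.

jog_arm([
  [[0, 0.002, 0, 0, 0, 0, 0], [0, 0.004, 0, 0, 0, 0, 0]],
])

```text
t: 19.9
eef_pos: [0.5898, 0.0249, 0.0586]
ee_rot: [-3.141, 0.0, -1.676]
force: [1.5, 1.1, 1.2]
width: 0.0003
```

jog_arm([
  [[0, 0.0015, 0, 0, 0, 0, 0], [0, 0.003, 0, 0, 0, 0, 0]],
])

```text
t: 20.1
eef_pos: [0.5888, 0.0253, 0.059]
ee_rot: [-3.138, 0.001, -1.676]
force: [12.0, -4.4, -6.4]
width: 0.0007
```

jog_arm([
  [[0, 0.0015, 0, 0, 0, 0, 0], [0, 0.002, 0, 0, 0, 0, 0]],
])

```text
t: 20.3
eef_pos: [0.5888, 0.0253, 0.059]
ee_rot: [-3.134, 0.001, -1.675]
force: [10.6, -4.0, -7.3]
width: 0.0002
```

Run:
```python
from v import *
st(); view('s23',205,140,130,110,5)
```

```text
t 20.3 local 0.0244 -0.0752 z 0.059 F along/across/z -2.81 -11.01 -7.29 w 0.0002 [-1.7958e+02  6.0000e-02 -9.5980e+01]
```

jog_arm([
  [[0, -0.003, 0, 0, 0, 0, 0], [0, -0.02, 0, 0, 0, 0, 0], [0, -0.04, 0, 0, 0, 0, 0], [0, -0.05, -0.04, 0, 0, 0, 0], [0.0, -0.06, -0.08, 0, 0, 0, 0], [0, -0.08, -0.12, 0, 0, 0, 0], [0, -0.08, -0.15, 0, 0, 0, 0], [0, -0.08, -0.15, 0, 0, 0, 0]],
])

```text
t: 21.15
eef_pos: [0.6692, 0.0169, 0.2144]
ee_rot: [-3.128, 0.003, -1.675]
force: [0.5, 0.5, 0.4]
width: 0.0003
```

Run:
```python
from v import *
st(); view('s24',220,180,120,110,5,[([*W(.024,-.052),.076],(0,0,255)),([*W(.024,-.052),.05],(0,255,0))])
snap('top','t24_.png'); c=cv2.imread('pics/t24_.png')[150:290,170:430]; cv2.imwrite('pics/t24.png',cv2.resize(c,None,fx=3,fy=3,interpolation=cv2.INTER_CUBIC))
```

```text
t 21.15 local 0.0245 -0.156 z 0.2144 F along/across/z 0.55 -0.49 0.44 w 0.0003 [-1.7924e+02  1.5000e-01 -9.5970e+01]
```

View pics/s24.png

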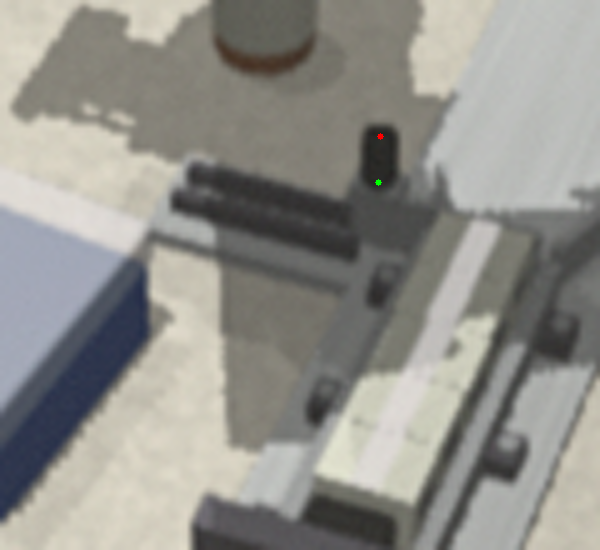

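View pics/t24.png

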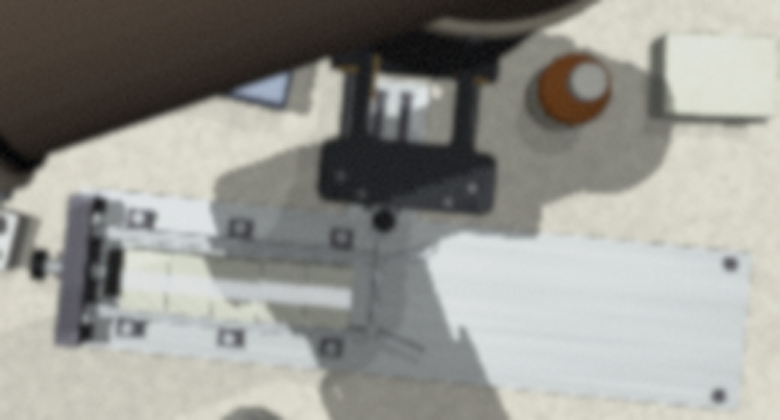

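Run:
```python
from v import *
print(arm.job_done()); st()
```

```text
the job is handed in; nothing more can be done
None
the job is handed in; nothing more can be done
```

The row is closed up and seated against the end stop, and the gate is shut behind it. I handed the job in at about 21 s of the 72 s allowed.

- **Closing up and pushing:** I closed the row outside the rails by pushing from the rear carton. I then pushed it straight through the mouth with about 3–6 N. The stop showed itself as a force rise, and I pressed up to about 15 N along the track. That is the highest force I read, but I only read it at the end of each move, so a brief higher peak would not show.
- **Gate:** I pushed the knob until it met its end of travel, at about 11 N across the track.
- **Last pictures:** The row measures about 151 mm (150 mm if fully closed). The front carton is at the pad, and the knob sits where it should when shut. I saw no bystander out of place, though the arm hid part of the last top view. The gripper was clear of everything, with force readings around zero.

**Checks that disagreed:**
- **Finger length:** The closed fingertips ended about 20 mm short of the stated 22 mm ahead of the tool point. I set the pushing heights from what I saw instead.
- **Force spike after lifting:** Right after I lifted the fingers in mid-row, one reading showed about 9 N along the track and 8.5 N upward. I think the fingers caught on the carton face. I backed off and pushed again, and the reading was normal.
- **Possible knob contact:** At the first stop contact, the end of the gripper body looked close enough to touch the gate knob. I backed off, shifted 9 mm sideways and repeated the push. The force rose at the same place, so it was the stop.

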